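# Hang the last espresso cup on the cup tree and lift the tree level off the counter

## Robot

A 6-joint arm with a two-finger parallel gripper is mounted at the origin on a cart in front of the work surface, level with it; the furniture and walls round the work are solid. World frame = base frame: x ahead of the robot, y to its left, z up, the work surface at z = 0. Lengths are in m, angles in degrees, forces in N, time in s.
With the tool pointing down it reaches from about 0.375 to 0.9 m from the base axis. Payload 3.1 kg.
Tool frame: the origin (TCP) lies on the centre line of the jaws, within the pads' length; the fingertips stand 17 mm ahead of it and the grasp point (between the pads) lies 2 mm behind it; z points along the fingers, y is the line along which they close (so a half turn about z gives the same grasp; the last joint's range is limited). The gripper opens to 87 mm and grips with 3 to 60 N. Pads are 19 mm wide; open, the fingers measure 117 mm over their backs; the gripper's body (75 mm by 190 mm) begins 51 mm behind the grasp point.
Start: joints at [57.611, 30.224, 82.088, -0, 67.689, -10.227], TCP at [0.236, 0.579, 0.24] pointing down, gripper open.
Joint ranges: [-176.69, 176.69], [-43.24, 126.21], [12.49, 139.97], [-82, 262], [0, 151.66], [-163.58, 163.58]. Speed limits (degrees/s): [159.86, 159.86, 180, 180, 180, 180].

## Interface

Orientations are given as a 3x3 rotation matrix whose columns are the frame's x, y, z axes.
In Python, from rig import bot, imaging, finder gives the robot as it stands. The module is installed in compiled form; this text tells all that it offers.
- The arm moves only by the tool play_rows, never from a script. Its argument "motion" is a list that holds one entry, the list of rows, each a list of 6 numbers: the shift along the tool's x, y, z in fractions of the full range, 1 being 0.75 m, then the turn, a rotation vector about the tool's x, y, z in a scale on which 1.0 is 360 degrees. In form: [[[dx, dy, dz, wx, wy, wz], ...]]. A call has 1 to 8 rows; each row is the pose to reach, as a shift and turn from the pose commanded when the call began, along the tool's axes at that moment; what a row does not reach only later rows make up. A row lasts 1/12 s, in which the tool goes at most 41.7 mm and 7.16 degrees, less where a joint would pass 70% of its speed; a pose out of reach is approached as far as the arm can. A shift or turn number past 1, either way, is cut back to 1. A call with a gripper value outside its range is refused whole. "fingers" is the finger opening in m, from 0 to 0.087, set as the call begins (left out, the last holds). The fingers move at their own pace and stop on an object; the grip force is fixed at half the most. Time passes only in rows, so rows that repeat a pose let the fingers close. It gives the time, the measured TCP pose, the force, the opening and the grip force at its end, in the units of the state.
- bot.read_state(): the state, without advancing time (a new reading comes with each control period).
- imaging.capture(name): name is "scene" or "side" or "wrist"; returns a dict with "frame" (420x560x3 uint8, red, green, blue), "camera_matrix" (3x3 intrinsics, pixels), "R" (3x3) and "t" (3): a world point X has camera coordinates R X + t. Camera axes: x right, y down, z forward; pixel columns grow to the right and rows downward; lengths in m; the calibration is good to about 2 mm. A picture is of the moment at which its call begins. There is no depth.
- bot.hand_in(): hands the job in; it is judged then, once.
Trained networks look in the newest picture that a camera, given by its name, has taken for a name from the list of things; names that differ only in an ending like _2 or _b are one class to them, and where a whole thing is asked for, a point or a joint stands for the part that bears it (a point fixed in the world has none). Each returns a list of dicts, best first, with "confidence" (0 to 1); they miss things now and then, are a little off and sometimes report something else, mostly with a low value. They report only what shows in the picture. A call takes as long as a camera call. They do not tell look-alikes from the thing itself.
- finder.recognise(camera, name): "at" ([x, y, z] in m, in world coordinates, good to about 4 mm: the middle of the surface that is visible of it).
- finder.outline_of(camera, name): "pixels" (420x560 bool, what is visible of it).
The state is a dict: "time_s": time; "joint_positions": joint angles; "qvel": joint speeds; "tau": joint torques, N m; "position": TCP position; "tcp_rot": TCP orientation; "force": force on the tool from outside, world axes, zero at the start; "moment": the same for the moment, N m; "opening": opening from 0.0 (shut) to 1.0 (fully open); "grasp_force": force on a finger pad.
Only numpy, scipy, OpenCV 4.12 (cv2) and the standard library are available. Lean on these libraries where they do the work, as an engineer would, in place of code of your own. Each camera call takes 0.05 s, during which the arm holds its last target. There are 200 camera calls.

## Task

Hang the espresso cup that stands on the counter by its handle on the free hook of the little cup tree, and let go of it. Then pick up the tree by the round wooden grip at its top and finish while holding it in the air, level and still, its foot about 12 cm (at least 10) above the counter, with all three cups hanging quietly from their hooks, so that a colleague can wipe the counter under it; do not put it down, and leave the timer, the sugar shaker and the pumpkin where they are.

Things in the scene. Friction and masses are not known exactly. Their poses are not given: they have to be found in the camera images.
- tree: Loose cup tree, 176 mm high, 0.3-0.5 kg empty: dark wooden foot disc (144 mm across, 18 high), 15 mm post, round upright wooden grip on top, three 6 mm steel wire hooks 120 degrees apart like a star. Origin: centre of the foot's underside; z up the post; x along the FREE hook, away from the post. hook_b is 120 degrees counter-clockwise of it seen from above, hook_c clockwise; both carry cups.
- hook_a (a point): saddle (lowest point) of the free hook, on the wire's centre line. The wire's centre line, as distance from the post's axis / height above the foot's underside in mm: 6/133, 34/131.5, 52/128, 66/125 (this saddle), 80/128, 94/133, 106/138 (open end, rounded). Axes those of the tree
- hook_a_tip (a point): open end of the free hook, 106 mm from the post's axis, 138 mm above the foot's underside; axes those of the tree
- hook_b (a point): saddle of the second hook, shaped as hook_a; carries cup_b; axes those of the tree
- hook_c (a point): saddle of the third hook, shaped as hook_a; carries cup_c; axes those of the tree
- tree_grip (a point): middle of the tree's round wooden grip, on the post's axis, 157 mm above the foot's underside; 26 mm across, straight from 145 to 168 mm. Fingertips may go down to about 140 mm; below that are the hooks and the handles of hanging cups
- cup_a: Espresso cup standing upright on the counter, terracotta like the other two, 0.10-0.16 kg, hollow. Body round: 58 mm across at the rim (height 56), about 54 at height 38, 41 at the foot. Origin on the underside, NOT on the body's axis, which is at y = +14 mm; the handle points along -y and ends at y = -44 (14 mm thick along x, height 18 to 53). z up through the mouth.
- cup_a_handle (a point): centre of the opening in cup_a's handle: y = -24 mm, height 35 in the cup's frame; axes the cup's. A lozenge about 17 mm high (z 26.5 to 44) and 22 mm along y (-36 to -14); a hook's wire passes through along the cup's x. Let go on a hook, the cup swings down about the wire until the handle is on top and the mouth sideways, and rests within 2 s
- cup_b: same cup, hanging by its handle from hook_b (x along that hook, y down, mouth sideways); lowest point about 50 mm above the tree's underside
- cup_b_handle (a point): centre of the opening in cup_b's handle; hanging, it is about 7 mm below the saddle
- cup_c: same cup, hanging by its handle from hook_c (x along that hook, y down, mouth sideways)
- cup_c_handle (a point): centre of the opening in cup_c's handle; hanging, it is about 7 mm below the saddle
- timer: bystander: white round kitchen timer lying on its back, 72 mm across, 35 mm high; origin: centre of its underside
- shaker: bystander: sugar shaker, 44 mm across, 90 mm high; origin: centre of its underside
- pumpkin: bystander: small ornamental pumpkin, 53 mm across, 51 mm high; origin: centre of its underside
Mind the look-alikes: they are no part of the job. What is shaped like the cup_a but purple is not meant.

How it is judged:
By the outcome, as a careful person would: the job done as asked, in the order asked, and still so for the second after the job is handed in, while the arm keeps its last pose, push and grip.
It also fails if it takes over 58 s, if anything falls off the work surface, if the arm or the gripper's body presses on something with over 40 N, if the wrist force passes 120 N, or if a joint passes its speed limit or range.

## Working session

There is one attempt and no reset: what is moved stays moved. The work goes in short steps, Python scripts to look and compute and a tool call to move; the robot and the scene stay as the last step left them, time stands still between calls to the robot, and variables do not carry over. Pictures are saved under pics/ and viewed, at most 11 in all, crops included, and the job is handed in when it is done.

Besides the shell and the picture viewer there is one more tool, called after "Emit:" as name([rows], argument=value, ...), one row to a line, values as JSON. play_rows: Moves the arm, as the interface text tells. Its arguments: {"type":"object","properties":{"motion":{"type":"array"},"fingers":{"type":"number"}},"required":["motion"]}

```bash
mkdir -p pics; cat > h.py <<'E'
import numpy as np, cv2
from rig import bot, imaging, finder
def cap(n,f=None):
    c=imaging.capture(n)
    if f: cv2.imwrite('pics/'+f,c['frame'][:,:,::-1])
    return c
def proj(c,X):
    p=c['camera_matrix']@(c['R']@np.array(X)+c['t']); return p[:2]/p[2]
def tri(obs): # list of (c,(u,v))
    A=[];b=[]
    for c,(u,v) in obs:
        K=c['camera_matrix'];d=c['R'].T@np.linalg.inv(K)@np.array([u,v,1]);d/=np.linalg.norm(d)
        o=-c['R'].T@c['t'];P=np.eye(3)-np.outer(d,d);A.append(P);b.append(P@o)
    A=np.vstack(A);b=np.hstack(b);x=np.linalg.lstsq(A,b,rcond=None)[0]
    return x,np.linalg.norm(A@x-b)
def onz(c,uv,z):
    d=c['R'].T@np.linalg.inv(c['camera_matrix'])@np.array([*uv,1]);o=-c['R'].T@c['t']
    return o+d*(z-o[2])/d[2]
E
python3 - <<'E'
from h import *
np.set_printoptions(precision=4,suppress=True)
s=bot.read_state();print(s['position'],s['tcp_rot'],s['time_s'])
for n in('scene','side','wrist'):
    c=cap(n,n+'0.png');print(n,'cam',-c['R'].T@c['t'])
    for k in('tree','tree_grip','hook_a','hook_a_tip','cup_a','cup_a_handle','timer','shaker','pumpkin'):
        print(k,[(np.round(r['at'],3).tolist(),round(r['confidence'],2),proj(c,r['at']).round().tolist()) for r in finder.recognise(n,k)][:5])
E
```

```text
[0.2354 0.5782 0.2386] [[-0.9261  0.3772 -0.0011]
 [ 0.3772  0.9261 -0.0018]
 [ 0.0004 -0.0021 -1.    ]] 0.0
scene cam [-0.1682 -0.6113  0.8366]
tree [([0.496, 0.084, 0.016], 0.81, [226.0, 211.0]), ([0.386, -0.062, 0.032], 0.59, [237.0, 249.0]), ([0.405, -0.47, 0.018], 0.41, [374.0, 327.0])]
tree_grip [([0.502, 0.083, 0.016], 0.76, [227.0, 210.0])]
hook_a [([0.501, 0.079, 0.016], 0.61, [228.0, 211.0])]
hook_a_tip [([0.498, 0.084, 0.018], 0.79, [226.0, 210.0])]
cup_a [([0.457, 0.129, 0.07], 0.91, [204.0, 198.0]), ([0.53, -0.102, 0.04], 0.77, [281.0, 225.0]), ([0.561, 0.093, 0.098], 0.73, [236.0, 179.0]), ([0.455, -0.206, 0.038], 0.58, [295.0, 257.0])]
cup_a_handle [([0.462, -0.212, 0.036], 0.91, [298.0, 257.0])]
timer [([0.405, -0.469, 0.017], 0.76, [374.0, 327.0])]
shaker [([0.559, -0.428, 0.049], 0.75, [390.0, 270.0]), ([0.505, 0.084, 0.015], 0.16, [227.0, 210.0])]
pumpkin [([0.383, -0.06, 0.032], 0.57, [236.0, 250.0])]
side cam [-0.4124  0.1647  0.8434]
tree [([0.489, 0.087, 0.016], 0.81, [206.0, 260.0]), ([0.455, 0.131, 0.093], 0.62, [188.0, 250.0])]
tree_grip [([0.493, 0.085, 0.0
[... 185 characters left out ...]
.0, 223.0]), ([0.522, -0.099, 0.043], 0.76, [267.0, 231.0]), ([0.448, -0.205, 0.042], 0.64, [311.0, 240.0])]
cup_a_handle [([0.524, -0.103, 0.043], 0.87, [268.0, 230.0]), ([0.449, -0.203, 0.041], 0.58, [310.0, 240.0]), ([0.56, 0.118, 0.096], 0.26, [187.0, 224.0])]
timer [([0.407, -0.453, 0.023], 0.8, [396.0, 236.0])]
shaker [([0.561, -0.416, 0.05], 0.78, [361.0, 201.0]), ([0.492, 0.084, 0.021], 0.7, [207.0, 257.0]), ([0.446, -0.207, 0.04], 0.59, [312.0, 241.0])]
pumpkin [([0.493, 0.086, 0.014], 0.58, [206.0, 259.0]), ([0.381, -0.05, 0.03], 0.5, [265.0, 271.0])]
wrist cam [0.1708 0.604  0.3852]
tree []
tree_grip []
hook_a []
hook_a_tip []
cup_a []
cup_a_handle []
timer []
shaker []
pumpkin []
```

```bash
python3 -c "
import cv2,numpy as np
a=[cv2.imread('pics/%s0.png'%n) for n in('scene','side')]
cv2.imwrite('pics/w.png',np.hstack([cv2.resize(x,(400,300)) for x in a]))"
```

```text
(no output)
```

View pics/scene0.png

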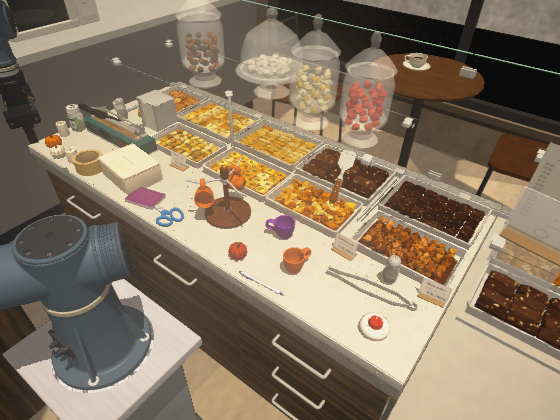

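View pics/side0.png

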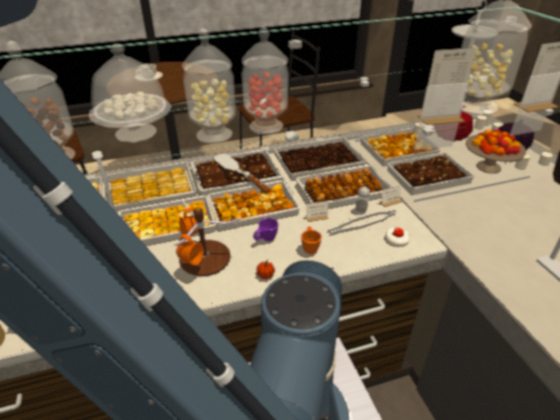

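```bash
python3 - <<'E'
from h import *
np.set_printoptions(precision=3,suppress=True)
s=bot.read_state();c=cap('wrist');R=np.array(s['tcp_rot'])
print('cam in tool',R.T@(-c['R'].T@c['t']-s['position']),'axes',R.T@c['R'].T, c['camera_matrix'])
# target flight: world shift -> tool
for T in([.34,.36,.28],[.40,.02,.30],[.36,-.12,.3]):
    print(T,R.T@(np.array(T)-s['position']))
E
```

```text
cam in tool [ 0.07  -0.001 -0.146] axes [[ 0.001 -0.966 -0.26 ]
 [ 1.     0.001  0.   ]
 [ 0.    -0.26   0.966]] [[335.773   0.    271.604]
 [  0.    335.773 212.133]
 [  0.      0.      1.   ]]
[0.34, 0.36, 0.28] [-0.179 -0.163 -0.04 ]
[0.4, 0.02, 0.3] [-0.363 -0.456 -0.06 ]
[0.36, -0.12, 0.3] [-0.379 -0.6   -0.06 ]
```

The manual's scale: shifts go in shares of 0.75 m and turns go in shares of 360 degrees. Converting my numbers, -0.521 m / 0.75 = -0.6947, -0.412 m / 0.75 = -0.5493.

Emit:
play_rows([
  [[-0.2387, -0.2173, -0.0533, 0, 0, 0], [-0.2387, -0.2173, -0.0533, 0, 0, 0], [-0.2387, -0.2173, -0.0533, 0, 0, 0], [-0.2387, -0.2173, -0.0533, 0, 0, 0], [-0.2387, -0.2173, -0.0533, 0, 0, 0], [-0.2387, -0.2173, -0.0533, 0, 0, 0], [-0.5493, -0.6947, -0.08, 0, 0, 0], [-0.5493, -0.6947, -0.08, 0, 0, 0]],
])

```text
time_s: 2.22
position: [0.3566, 0.2771, 0.2841]
tcp_rot: [[-0.926, 0.377, 0.002], [0.377, 0.926, 0.001], [-0.001, 0.001, -1.0]]
force: [0.6, -0.2, 0.5]
opening: 0.997
grasp_force: 0.0
```

```bash
python3 - <<'E'
from h import *
np.set_printoptions(precision=3,suppress=True)
s=bot.read_state();R=np.array(s['tcp_rot']);print(s['position'],R,s['time_s'])
print(R.T@(np.array([.42,-.06,.30])-s['position']))
E
```

```text
[0.357 0.277 0.284] [[-0.926  0.377  0.002]
 [ 0.377  0.926  0.001]
 [-0.001  0.001 -1.   ]] 2.2167
[-0.186 -0.288 -0.016]
```

In the tool's units: -0.288 m / 0.75 = -0.384, -0.186 m / 0.75 = -0.248.

Emit:
play_rows([
  [[-0.248, -0.384, -0.0213, 0, 0, 0], [-0.248, -0.384, -0.0213, 0, 0, 0], [-0.248, -0.384, -0.0213, 0, 0, 0], [-0.248, -0.384, -0.0213, 0, 0, 0], [-0.248, -0.384, -0.0213, 0, 0, 0], [-0.248, -0.384, -0.0213, 0, 0, 0], [-0.248, -0.384, -0.0213, 0, 0, 0], [-0.248, -0.384, -0.0213, 0, 0, 0]],
])

```text
time_s: 2.88
position: [0.4175, -0.0507, 0.2995]
tcp_rot: [[-0.926, 0.378, 0.001], [0.378, 0.926, -0.0], [-0.001, 0.0, -1.0]]
force: [1.3, 0.7, 0.1]
opening: 1.001
grasp_force: 0.0
```

```bash
python3 - <<'E'
from h import *
import pickle
np.set_printoptions(precision=3,suppress=True)
c=cap('wrist','w1.png');s=bot.read_state();print(s['position'],s['time_s'])
pickle.dump(c,open('w1.pkl','wb'))
for k in('tree','tree_grip','hook_a','hook_a_tip','cup_a','cup_a_handle'):
    print(k,[(np.round(r['at'],3).tolist(),round(r['confidence'],2),proj(c,r['at']).round().tolist()) for r in finder.recognise('wrist',k)][:5])
E
```

```text
[ 0.421 -0.059  0.3  ] 2.9333
tree [([0.5, 0.085, 0.016], 0.94, [392.0, 197.0])]
tree_grip [([0.496, 0.082, 0.018], 0.72, [390.0, 195.0])]
hook_a [([0.5, 0.081, 0.017], 0.81, [390.0, 198.0])]
hook_a_tip [([0.497, 0.08, 0.019], 0.59, [389.0, 196.0])]
cup_a [([0.449, 0.127, 0.1], 0.94, [446.0, 154.0]), ([0.517, -0.085, 0.048], 0.91, [277.0, 263.0]), ([0.56, 0.086, 0.095], 0.89, [433.0, 259.0]), ([0.441, -0.212, 0.04], 0.8, [163.0, 245.0])]
cup_a_handle [([0.442, -0.208, 0.036], 0.85, [167.0, 243.0]), ([0.522, -0.086, 0.049], 0.82, [278.0, 267.0]), ([0.501, 0.075, 0.021], 0.3, [387.0, 201.0])]
```

View pics/w1.png

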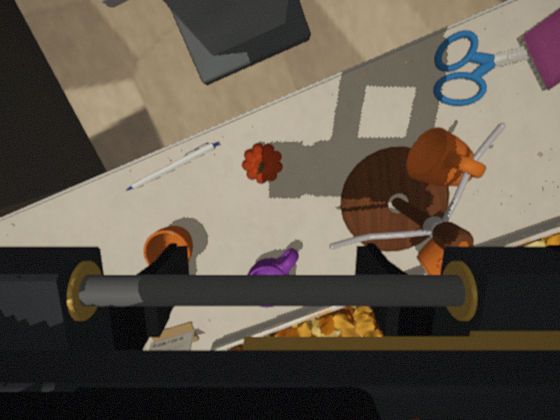

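```bash
python3 - <<'E'
from h import *
import pickle
np.set_printoptions(precision=4,suppress=True)
c=pickle.load(open('w1.pkl','rb'))
print('grip top',onz(c,(436,224),.172),'foot c(z=.018)',onz(c,(394,198),.018),'tip',onz(c,(332,246),.138),'b tip',onz(c,(503,126),.138))
m=max(finder.outline_of('wrist','tree'),key=lambda r:r['confidence'])['pixels'];ys,xs=np.nonzero(m);print(xs.min(),xs.max(),ys.min(),ys.max())
C=imaging.capture('scene')
im=C['frame'];x=im[150:290,160:340];cv2.imwrite('pics/sc.png',cv2.resize(x,None,fx=4.3,fy=4.2,interpolation=cv2.INTER_CUBIC)[:,:,::-1])
s=bot.read_state();R=np.array(s['tcp_rot']);print(R.T@(np.array([.50,-.2,.30])-s['position']))
E
```

```text
grip top [0.4832 0.0724 0.172 ] foot c(z=.018) [0.5018 0.086  0.018 ] tip [ 0.4832 -0.0151  0.138 ] b tip [0.4333 0.163  0.138 ]
330 504 124 251
[-0.1342 -0.1107 -0.0012]
```

View pics/sc.png

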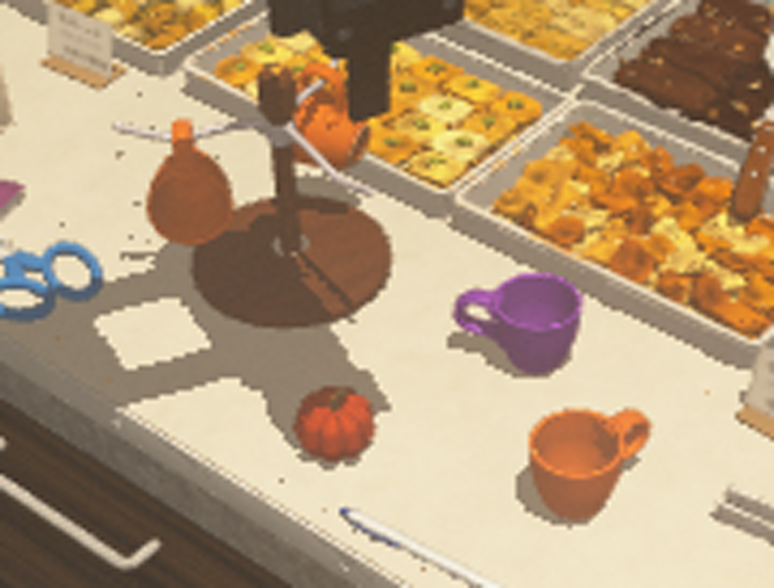

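```bash
python3 - <<'E'
from h import *
import pickle
np.set_printoptions(precision=4,suppress=True)
c=pickle.load(open('w1.pkl','rb'));C=imaging.capture('scene')
print('tip',tri([(c,(332,246)),(C,(246.5,196))]))
print('hub',tri([(c,(436,228)),(C,(225.1,181.4))]))
print('b tip',tri([(c,(503,126)),(C,(160+115/4.3,150+127/4.2))]))
f=(160+292/4.3,150+245/4.2);print('foot collar',tri([(c,(397,203)),(C,f)]))
a=onz(C,(294.2,254.8),.056);b=onz(C,(308.8,251.2),.047);print('cup',a,b,np.degrees(np.arctan2(*(b-a)[1::-1])))
E
```

```text
tip (array([ 0.4863, -0.0148,  0.1306]), np.float64(1.7900344091406282e-05))
hub (array([0.5142, 0.0919, 0.115 ]), np.float64(0.0007530233178683069))
b tip (array([0.4358, 0.1683, 0.1291]), np.float64(0.000232718835488976))
foot collar (array([0.5113, 0.0883, 0.0148]), np.float64(0.0006312568902770023))
cup [ 0.4467 -0.2089  0.056 ] [ 0.4885 -0.2272  0.047 ] -23.680110285508313
```

In the tool's units: -0.135 m / 0.75 = -0.18, -0.118 m / 0.75 = -0.1573.

Emit:
play_rows([
  [[-0.18, -0.1573, 0, 0, 0, 0], [-0.18, -0.1573, 0, 0, 0, 0], [-0.18, -0.1573, 0, 0, 0, 0], [-0.18, -0.1573, 0, 0, 0, 0], [-0.18, -0.1573, 0, 0, 0, 0], [-0.18, -0.1573, 0, 0, 0, 0]],
])

```text
time_s: 3.88
position: [0.5, -0.2113, 0.2986]
tcp_rot: [[-0.926, 0.379, 0.001], [0.379, 0.926, -0.001], [-0.002, -0.001, -1.0]]
force: [-0.3, -0.8, -0.1]
opening: 1.001
grasp_force: 0.0
```

```bash
python3 - <<'E'
from h import *
import pickle
np.set_printoptions(precision=3,suppress=True)
c=cap('wrist','w2.png');s=bot.read_state();print(s['position'],s['tcp_rot'],s['time_s'])
pickle.dump(c,open('w2.pkl','wb'))
for k in('tree','cup_a','cup_a_handle'):
    print(k,[(np.round(r['at'],3).tolist(),round(r['confidence'],2),proj(c,r['at']).round().tolist()) for r in finder.recognise('wrist',k)][:5])
im=c['frame'][:260];cv2.imwrite('pics/w2c.png',cv2.resize(im,None,fx=1.42,fy=1.42)[:,:,::-1])
E
```

```text
[ 0.498 -0.209  0.298] [[-0.926  0.378 -0.001]
 [ 0.378  0.926  0.001]
 [ 0.001  0.001 -1.   ]] 3.9333
tree [([0.496, 0.081, 0.016], 0.97, [498.0, 83.0])]
cup_a [([0.566, 0.08, 0.08], 0.78, [550.0, 142.0]), ([0.454, -0.208, 0.03], 0.76, [260.0, 143.0]), ([0.54, -0.096, 0.036], 0.75, [373.0, 175.0]), ([0.448, 0.12, 0.063], 0.67, [556.0, 15.0])]
cup_a_handle [([0.453, -0.206, 0.027], 0.62, [262.0, 142.0])]
```

View pics/w2.png

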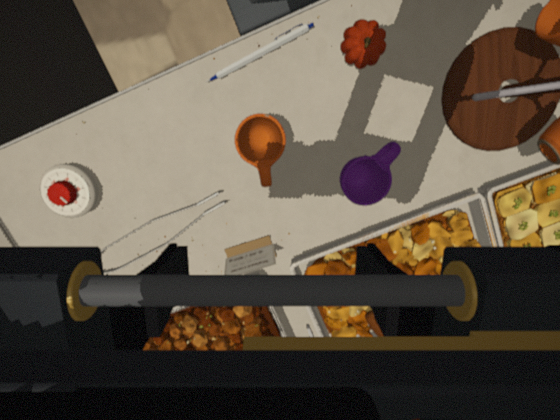

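```bash
python3 - <<'E'
from h import *
import pickle
np.set_printoptions(precision=4,suppress=True)
c1=pickle.load(open('w1.pkl','rb'));c=pickle.load(open('w2.pkl','rb'))
f=c['frame'][:,:,::-1].copy();h=cv2.cvtColor(f,cv2.COLOR_BGR2HSV)
m=((h[...,0]>3)&(h[...,0]<16)&(h[...,1]>150)).astype(np.uint8);m[:105]=0;m[200:]=0;m[:,:220]=0;m[:,300:]=0
x,y,w,hh=cv2.boundingRect(m);print('cup box',x,y,w,hh)
o=cv2.morphologyEx(m,cv2.MORPH_OPEN,cv2.getStructuringElement(cv2.MORPH_ELLIPSE,(21,21)))
k,_=cv2.findContours(o,0,2);k=max(k,key=cv2.contourArea);e=cv2.minEnclosingCircle(k);print(e)
P=onz(c,e[0],.056);Q=onz(c,(e[0][0]+e[1],e[0][1]),.056);print('rim c',P,'r',np.linalg.norm(Q-P))
hm=m.copy();hm[:int(e[0][1]+e[1]+3)]=0;ys,xs=np.nonzero(hm);b=(xs.mean(),ys.mean());B=onz(c,b,.048);print('handle',b,B,'ang',np.degrees(np.arctan2(*(B-P)[1::-1])),np.linalg.norm(B-P))
i=ys>ys.max()-2;E=onz(c,(xs[i].mean(),ys.max()+.5),.045);print('end',E,'ang',np.degrees(np.arctan2(*(E-P)[1::-1])),np.linalg.norm((E-P)[:2]))
C=imaging.capture('scene');print('proj rim c into scene',proj(C,P))
# tip: refine white wire left end in w2 near row 95
g=cv2.cvtColor(f,cv2.COLOR_BGR2GRAY)
big=np.hstack([cv2.resize(f[60:130,460:560],None,fx=4,fy=4,interpolation=2),cv2.resize(c1['frame'][200:270,320:420][:,:,::-1],None,fx=4,fy=4,interpolation=2)]);cv2.imwrite('pics/tip.png',big)
E
```

```text
cup box 235 114 51 72
((259.5, 141.0), 27.22600555419922)
rim c [ 0.4497 -0.207   0.056 ] r 0.03084121729814506
handle (np.float64(265.2925170068027), np.float64(177.65986394557822)) [ 0.492  -0.2176  0.048 ] ang -14.018500899472993 0.04434500220967205
end [ 0.5016 -0.2207  0.045 ] ang -14.750128865163749 0.053648632306632985
proj rim c into scene [294.2968 253.8264]
```

View pics/tip.png

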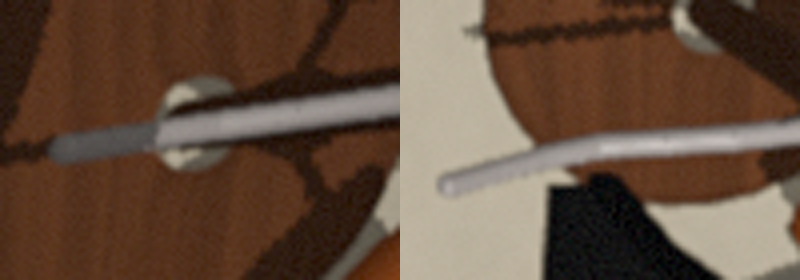

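```bash
python3 - <<'E'
from h import *
import pickle
np.set_printoptions(precision=4,suppress=True)
c1=pickle.load(open('w1.pkl','rb'));c=pickle.load(open('w2.pkl','rb'))
T,e=tri([(c1,(331.3,246.2)),(c,(473,97.5))]);print('tip',T,e)
K,e=tri([(c1,(397,203)),(c,(509,90))]);print('collar',K,e, onz(c1,(397,203),.02),onz(c,(509,90),.02))
C,S=imaging.capture('scene'),imaging.capture('side')
# foot disc fits
for n,cc in(('w1',c1),('w2',c)):
    f=cc['frame'].astype(int)
    m=((f[...,0]-f[...,2]>25)&(f[...,0]<150)&(f[...,0]>50)).astype(np.uint8)
    print(n)
    # fit: search centre maximising disc/background contrast
    best=[]
    a=np.linspace(0,2*np.pi,180)
    for X in np.arange(.48,.53,.002):
        for Y in np.arange(.065,.11,.002):
            v=0
            for r,sg in((.069,1),(.076,-1)):
                p=np.array([proj(cc,(X+r*np.cos(t),Y+r*np.sin(t),.017)) for t in a[::3]]).round().astype(int)
                ok=(p[:,0]>=0)&(p[:,0]<560)&(p[:,1]>=0)&(p[:,1]<240)
                v+=sg*m[p[ok,1],p[ok,0]].mean()
            best.append((v,X,Y))
    print(sorted(best)[-4:])
P=onz(c,(260,139.5),.056);print('rim',P)
print('tip in scene/side',proj(C,T),proj(S,T))
for n,cc in(('w1',c1),('w2',c),('scene',C)): print(n,[proj(cc,(.504,.087,z)).round() for z in(.018,.133,.172)])
E
```

```text
tip [ 0.4832 -0.016   0.1362] 0.000991417687087081
collar [0.5075 0.086  0.0245] 0.00019250211987807464 [0.509  0.0871 0.02  ] [0.5084 0.089  0.02  ]
w1
[(np.float64(0.424901185770751), np.float64(0.508), np.float64(0.08700000000000002)), (np.float64(0.43410852713178294), np.float64(0.512), np.float64(0.08900000000000002)), (np.float64(0.4351421188630491), np.float64(0.51), np.float64(0.08700000000000002)), (np.float64(0.45736434108527124), np.float64(0.51), np.float64(0.08500000000000002))]
w2
[(np.float64(0.37051282051282053), np.float64(0.506), np.float64(0.08100000000000002)), (np.float64(0.375), np.float64(0.51), np.float64(0.08900000000000002)), (np.float64(0.3763736263736264), np.float64(0.508), np.float64(0.08700000000000002)), (np.float64(0.3785185185185185), np.float64(0.506), np.float64(0.08500000000000002))]
rim [ 0.4484 -0.2059  0.056 ]
tip in scene/side [246.0182 195.122 ] [240.2535 218.8802]
w1 [array([395., 199.]), array([437., 226.]), array([459., 239.])]
w2 [array([505.,  87.]), array([595.,  74.]), array([643.,  67.])]
scene [array([226., 209.]), array([224., 179.]), array([223., 167.])]
```

In the tool's units: 0.254 m / 0.75 = 0.3387, 0.047 m / 0.75 = 0.0627, -8.6 degrees / 360 = -0.0239.

Emit:
play_rows([
  [[0.0627, -0.0213, 0.08, 0, 0, -0.0119], [0.0627, -0.0213, 0.1333, 0, 0, -0.0239], [0.0627, -0.0213, 0.1867, 0, 0, -0.0239], [0.0627, -0.0213, 0.2267, 0, 0, -0.0239], [0.0627, -0.0213, 0.2667, 0, 0, -0.0239], [0.0627, -0.0213, 0.3067, 0, 0, -0.0239], [0.0627, -0.0213, 0.3387, 0, 0, -0.0239], [0.0627, -0.0213, 0.3387, 0, 0, -0.0239]],
])

```text
time_s: 4.9
position: [0.446, -0.2036, 0.0413]
tcp_rot: [[-0.972, 0.234, -0.007], [0.234, 0.972, 0.005], [0.008, 0.004, -1.0]]
force: [-0.8, -0.6, -0.4]
opening: 0.998
grasp_force: 0.0
```

Emit:
play_rows([
  [[0, 0, 0, 0, 0, 0], [0, 0, 0, 0, 0, 0], [0, 0, 0, 0, 0, 0], [0, 0, 0, 0, 0, 0], [0, 0, 0, 0, 0, 0], [0, 0, 0, 0, 0, 0], [0, 0, 0, 0, 0, 0], [0, 0, 0, 0, 0, 0]],
], fingers=0.04)

```text
time_s: 5.57
position: [0.4491, -0.2061, 0.0462]
tcp_rot: [[-0.972, 0.235, 0.002], [0.235, 0.972, -0.001], [-0.002, -0.001, -1.0]]
force: [0.9, 2.1, 6.7]
opening: 0.639
grasp_force: 29.5
```

In the tool's units: 0.155 m / 0.75 = 0.2067, -0.103 m / 0.75 = -0.1373.

Emit:
play_rows([
  [[0, 0, -0.0333, 0, 0, 0], [0, 0, -0.0667, 0, 0, 0], [0, 0, -0.1, 0, 0, 0], [0.0133, 0.04, -0.1373, 0, 0, 0], [0.0267, 0.08, -0.1373, 0, 0, 0], [0.04, 0.1267, -0.1373, 0, 0, 0], [0.0533, 0.1733, -0.1373, 0, 0, 0], [0.066, 0.2067, -0.1373, 0, 0, 0]],
])

```text
time_s: 6.23
position: [0.4358, -0.0413, 0.1485]
tcp_rot: [[-0.972, 0.234, 0.0], [0.234, 0.972, 0.0], [0.0, 0.0, -1.0]]
force: [0.4, -0.1, -0.4]
opening: 0.64
grasp_force: 29.9
```

In the tool's units: 0.0086 m / 0.75 = 0.0115.

Emit:
play_rows([
  [[0, 0.0115, 0, 0, 0, 0], [0, 0.0115, 0, 0, 0, 0], [0, 0.0115, 0, 0, 0, 0]],
])

```text
time_s: 6.48
position: [0.4396, -0.0357, 0.1482]
tcp_rot: [[-0.972, 0.233, 0.002], [0.233, 0.972, -0.001], [-0.002, -0.001, -1.0]]
force: [0.3, -0.4, -1.5]
opening: 0.638
grasp_force: 29.9
```

```bash
python3 - <<'E'
from h import *
import pickle
np.set_printoptions(precision=4,suppress=True)
C=cap('scene');S=cap('side');W=cap('wrist')
pickle.dump((C,S,W),open('a.pkl','wb'))
s=bot.read_state();print(s['position'],s['opening'],s['time_s'])
u=np.array([-.235,-.972,0]);A=np.array([.508,.087,0]);hd=np.array([.972,-.235,0]);z=np.array([0,0,1])
for k in('scene','side'):
    print(k,[(np.round(r['at'],3).tolist(),round(r['confidence'],2)) for r in finder.recognise(k,'cup_a_handle')][:4])
def crop(c,X,n,f):
    p=proj(c,X).astype(int);x=c['frame'][p[1]-n:p[1]+n,p[0]-n:p[0]+n][:,:,::-1];return cv2.resize(x,(390,390),interpolation=2)
X=A+.12*u+z*.138
print(proj(C,X),proj(S,X))
cv2.imwrite('pics/a.png',np.hstack([crop(C,X,40,1),crop(S,X,40,1)]))
E
```

```text
[ 0.4395 -0.0367  0.148 ] 0.6375876954251697 6.6333
scene [([0.528, -0.098, 0.037], 0.69), ([0.426, -0.04, 0.134], 0.68)]
side [([0.429, -0.035, 0.142], 0.76), ([0.523, -0.112, 0.036], 0.53)]
[248.9884 197.1629] [245.5403 218.0942]
```

View pics/a.png

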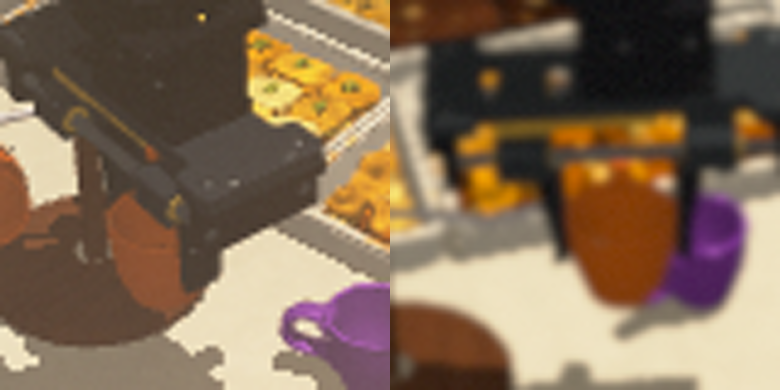

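```bash
python3 - <<'E'
from h import *
import pickle
np.set_printoptions(precision=1,suppress=True)
C,S,W=pickle.load(open('a.pkl','rb'))
def low(c,ctr,z):
    a=np.linspace(0,6.283,73);p=np.array([proj(c,(ctr[0]+.0205*np.cos(t),ctr[1]+.0205*np.sin(t),z)) for t in a]);return p[p[:,1].argmax()],p[:,0].min(),p[:,0].max()
print('side pred',low(S,(.4395,-.0367),.102),'scene pred',low(C,(.4395,-.0367),.102))
for n,c in(('side',S),('scene',C)):
    f=c['frame'][:,:,::-1].copy();h=cv2.cvtColor(f,cv2.COLOR_BGR2HSV);m=((h[...,0]>3)&(h[...,0]<13)&(h[...,1]>150)).astype(np.uint8)
    l=low(c,(.4395,-.0367),.102);x=int(l[0][0])
    for q in range(x-4,x+5,2):
        col=np.nonzero(m[:,q])[0];col=col[(col>l[0][1]-15)&(col<l[0][1]+10)];print(n,q,col.max() if len(col) else None)
# initial standing cup from scene0/side0
for n,c in(('scene0',C),('side0',S)):
    f=cv2.imread('pics/%s.png'%n);h=cv2.cvtColor(f,cv2.COLOR_BGR2HSV);l=low(c,(.4485,-.206),0);m=((h[...,0]>3)&(h[...,0]<13)&(h[...,1]>150));x=int(l[0][0])
    print(n,'pred',l,[ (q,np.nonzero(m[int(l[0][1])-25:int(l[0][1])+10,q])[0].max()+int(l[0][1])-25) for q in range(x-4,x+5,2)])
E
```

```text
side pred (array([252.1, 242.5]), np.float64(244.90612678285584), np.float64(260.574217536007)) scene pred (array([241.5, 220.9]), np.float64(234.10653911686177), np.float64(249.3062996766044))
side 248 238
side 250 239
side 252 239
side 254 239
side 256 239
scene 237 218
scene 239 219
scene 241 219
scene 243 219
scene 245 218
scene0 pred (array([293.4, 274. ]), np.float64(285.2804462385717), np.float64(300.44603294607776)) [(289, np.int64(262)), (291, np.int64(263)), (293, np.int64(264)), (295, np.int64(264)), (297, np.int64(264))]
side0 pred (array([310.6, 255.4]), np.float64(303.227645642508), np.float64(317.56504324012985)) [(306, np.int64(251)), (308, np.int64(253)), (310, np.int64(253)), (312, np.int64(253)), (314, np.int64(252))]
```

In the tool's units: 0.038 m / 0.75 = 0.0507, 0.01 m / 0.75 = 0.0133.

Emit:
play_rows([
  [[0, 0.0133, 0, 0, 0, 0], [0, 0.024, 0, 0, 0, 0], [0, 0.032, 0, 0, 0, 0], [0, 0.0387, 0, 0, 0, 0], [0, 0.0453, 0.0013, 0, 0, 0], [0, 0.0507, 0.0027, 0, 0, 0], [0, 0.0507, 0.0027, 0, 0, 0], [0, 0.0507, 0.0027, 0, 0, 0]],
])

```text
time_s: 7.4
position: [0.4476, 0.002, 0.1459]
tcp_rot: [[-0.972, 0.234, -0.0], [0.234, 0.972, -0.0], [0.0, -0.0, -1.0]]
force: [-0.3, 0.4, -2.3]
opening: 0.637
grasp_force: 29.9
```

```bash
python3 - <<'E'
from h import *
np.set_printoptions(precision=4,suppress=True)
C=cap('scene');S=cap('side');W=cap('wrist')
s=bot.read_state();print(s['position'],s['opening'],s['time_s'],s['force'],s['moment'])
for c,n in((C,'scene'),(S,'side')):
    print(n,[(np.round(r['at'],3).tolist(),round(r['confidence'],2)) for r in finder.recognise(n,'tree')][:2])
a=cv2.resize(C['frame'][150:250,180:290],(396,360),interpolation=2);b=cv2.resize(W['frame'],(400,300))
b=np.vstack([b,np.zeros((60,400,3),np.uint8)]);cv2.imwrite('pics/b.png',np.hstack([a,b])[:,:,::-1])
E
```

```text
[0.4476 0.0016 0.146 ] 0.6337962731509493 7.55 [-0.8189 -0.0273 -0.7415] [ 0.0141  0.0237 -0.0319]
scene [([0.481, 0.073, 0.016], 0.92)]
side [([0.494, 0.083, 0.015], 0.8)]
```

View pics/b.png

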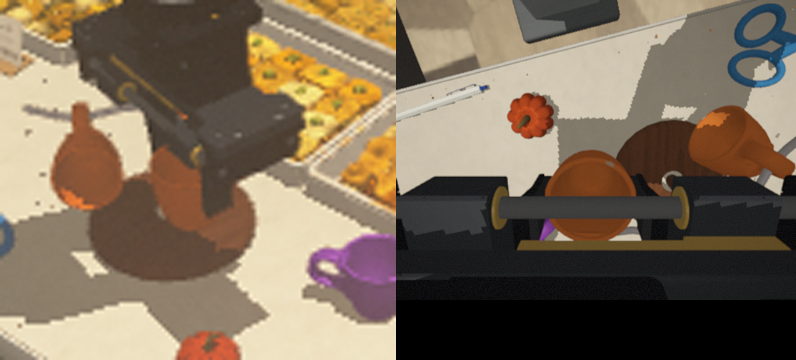

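In the tool's units: 0.028 m / 0.75 = 0.0373, 0.024 m / 0.75 = 0.032.

Emit:
play_rows([
  [[0, 0.0067, 0.0027, 0, 0, 0], [0, 0.0133, 0.0053, 0, 0, 0], [0, 0.02, 0.008, 0, 0, 0], [0, 0.0267, 0.0093, 0, 0, 0], [0, 0.032, 0.0107, 0, 0, 0], [0, 0.0373, 0.012, 0, 0, 0], [0, 0.0373, 0.012, 0, 0, 0], [0, 0.0373, 0.012, 0, 0, 0]],
])

```text
time_s: 8.32
position: [0.4542, 0.0292, 0.1369]
tcp_rot: [[-0.972, 0.234, -0.0], [0.234, 0.972, -0.0], [0.0, -0.0, -1.0]]
force: [-0.1, -0.4, -0.6]
opening: 0.637
grasp_force: 29.9
```

In the tool's units: 0.004 m / 0.75 = 0.0053, 0.003 m / 0.75 = 0.004.

Emit:
play_rows([
  [[0, 0, 0.0013, 0, 0, 0], [0, 0, 0.0027, 0, 0, 0], [0, 0, 0.004, 0, 0, 0], [0, 0, 0.0053, 0, 0, 0], [0, 0, 0.0053, 0, 0, 0], [0, 0, 0.0053, 0, 0, 0]],
])

```text
time_s: 8.82
position: [0.4541, 0.0288, 0.1329]
tcp_rot: [[-0.972, 0.235, -0.0], [0.235, 0.972, 0.0], [0.0, -0.0, -1.0]]
force: [0.4, 0.8, -0.6]
opening: 0.636
grasp_force: 29.9
```

In the tool's units: 0.002 m / 0.75 = 0.0027, 0.001 m / 0.75 = 0.0013.

Emit:
play_rows([
  [[0, 0, 0.0013, 0, 0, 0], [0, 0, 0.0013, 0, 0, 0], [0, 0, 0.0027, 0, 0, 0], [0, 0, 0.0027, 0, 0, 0]],
])

```text
time_s: 9.15
position: [0.4546, 0.0288, 0.1311]
tcp_rot: [[-0.972, 0.235, 0.001], [0.235, 0.972, -0.0], [-0.001, 0.0, -1.0]]
force: [0.4, -0.3, 0.7]
opening: 0.636
grasp_force: 29.8
```

Emit:
play_rows([
  [[0, 0, 0.0013, 0, 0, 0], [0, 0, 0.0013, 0, 0, 0], [0, 0, 0.0027, 0, 0, 0], [0, 0, 0.0027, 0, 0, 0]],
])

```text
time_s: 9.48
position: [0.4547, 0.0288, 0.1291]
tcp_rot: [[-0.972, 0.235, 0.001], [0.235, 0.972, -0.0], [-0.001, 0.0, -1.0]]
force: [0.5, 1.0, 2.2]
opening: 0.638
grasp_force: 29.7
```

Emit:
play_rows([
  [[0, 0, 0, 0, 0, 0], [0, 0, 0, 0, 0, 0], [0, 0, 0, 0, 0, 0], [0, 0, 0, 0, 0, 0], [0, 0, 0, 0, 0, 0], [0, 0, 0, 0, 0, 0], [0, 0, 0, 0, 0, 0], [0, 0, 0, 0, 0, 0]],
], fingers=0.076)

```text
time_s: 10.15
position: [0.4541, 0.0289, 0.1289]
tcp_rot: [[-0.972, 0.234, -0.0], [0.234, 0.972, 0.0], [0.0, -0.0, -1.0]]
force: [0.0, 0.4, -0.9]
opening: 0.873
grasp_force: 0.0
```

```bash
python3 - <<'E'
from h import *
np.set_printoptions(precision=4,suppress=True)
C=cap('scene','c_s.png');W=cap('wrist','c_w.png');S=cap('side')
for n in('scene','side','wrist'):
  for k in('cup_a','cup_a_handle'):
    print(n,k,[(np.round(r['at'],3).tolist(),round(r['confidence'],2)) for r in finder.recognise(n,k)][:5])
print(bot.read_state()['opening'],bot.read_state()['force'])
a=cv2.resize(C['frame'][150:250,180:290],(396,360),interpolation=2);b=cv2.resize(W['frame'],(400,300))
b=np.vstack([b,np.zeros((60,400,3),np.uint8)]);cv2.imwrite('pics/c.png',np.hstack([a,b])[:,:,::-1])
E
```

```text
scene cup_a [([0.455, 0.126, 0.066], 0.95), ([0.474, 0.011, 0.081], 0.62), ([0.529, -0.103, 0.042], 0.59)]
scene cup_a_handle [([0.479, 0.004, 0.078], 0.75), ([0.531, -0.099, 0.037], 0.66)]
side cup_a [([0.52, -0.1, 0.043], 0.76), ([0.455, 0.127, 0.08], 0.72), ([0.5, 0.02, 0.097], 0.59), ([0.548, 0.121, 0.088], 0.54)]
side cup_a_handle [([0.524, -0.1, 0.041], 0.77), ([0.488, 0.08, 0.02], 0.54)]
wrist cup_a [([0.449, 0.128, 0.097], 0.91), ([0.521, -0.059, 0.048], 0.63), ([0.487, 0.026, 0.105], 0.61)]
wrist cup_a_handle [([0.522, -0.065, 0.048], 0.71), ([0.486, 0.026, 0.1], 0.68), ([0.48, 0.077, 0.016], 0.65)]
0.8748713421024488 [-0.0867  0.3511  0.1677]
```

View pics/c.png

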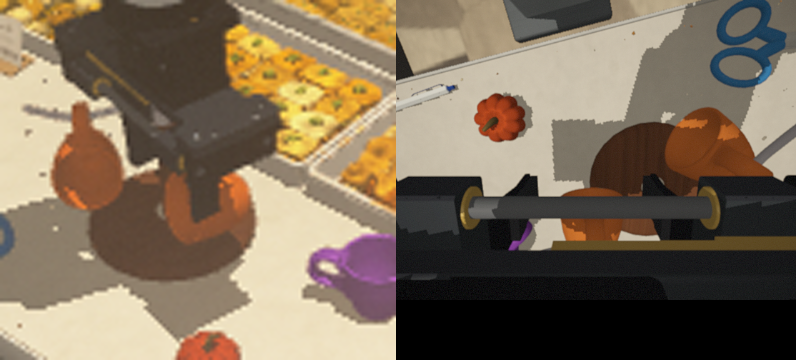

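In the tool's units: -0.141 m / 0.75 = -0.188, 0.0567 m / 0.75 = 0.0756.

Emit:
play_rows([
  [[0, 0, -0.016, 0, 0, 0], [0, 0, -0.04, 0, 0, 0], [0, 0, -0.0733, 0, 0, 0], [0, 0, -0.1133, 0, 0, 0], [-0.0067, 0.0067, -0.1533, 0, 0, 0], [-0.0333, 0.04, -0.188, 0, 0, 0], [-0.0517, 0.0756, -0.188, 0, 0, 0], [-0.0517, 0.0756, -0.188, 0, 0, 0]],
], fingers=0.076)

```text
time_s: 11.27
position: [0.5102, 0.0773, 0.2727]
tcp_rot: [[-0.972, 0.233, 0.01], [0.233, 0.973, 0.001], [-0.01, 0.004, -1.0]]
force: [-0.0, 0.7, -0.2]
opening: 0.871
grasp_force: 0.0
```

Emit:
play_rows([
  [[0, 0, 0, 0, 0, 0], [0, 0, 0, 0, 0, 0], [0, 0, 0, 0, 0, 0]],
], fingers=0.06)

```text
time_s: 11.52
position: [0.5037, 0.0746, 0.269]
tcp_rot: [[-0.972, 0.235, -0.003], [0.235, 0.972, -0.0], [0.003, -0.001, -1.0]]
force: [0.1, -0.4, -1.3]
opening: 0.735
grasp_force: 0.0
```

```bash
python3 - <<'E'
from h import *
import pickle
np.set_printoptions(precision=4,suppress=True)
W=cap('wrist','d_w.png');C=cap('scene');S=cap('side');s=bot.read_state();print(s['position'],s['time_s'])
pickle.dump((W,C,S),open('d.pkl','wb'))
for n in('scene','side','wrist'):
  for k in('tree','cup_a'):
    print(n,k,[(np.round(r['at'],3).tolist(),round(r['confidence'],2)) for r in finder.recognise(n,k)][:5])
for z in(.018,.145,.168,.176): print(z,proj(W,(.508,.087,z)),proj(C,(.508,.087,z)))
a=cv2.resize(W['frame'][:270],(780,376));cv2.imwrite('pics/d.png',a[:,:,::-1])
E
```

```text
[0.5043 0.0744 0.2694] 11.6667
scene tree [([0.49, 0.084, 0.016], 0.94)]
scene cup_a [([0.457, 0.127, 0.066], 0.81), ([0.479, 0.021, 0.091], 0.68), ([0.53, -0.103, 0.043], 0.6), ([0.562, 0.097, 0.102], 0.57), ([0.387, -0.06, 0.034], 0.44)]
side tree []
side cup_a [([0.52, -0.099, 0.042], 0.66), ([0.481, 0.023, 0.07], 0.64), ([0.456, 0.133, 0.086], 0.57), ([0.561, 0.118, 0.096], 0.53)]
wrist tree [([0.502, 0.088, 0.018], 0.68)]
wrist cup_a [([0.56, 0.106, 0.103], 0.95), ([0.48, 0.028, 0.102], 0.81), ([0.525, -0.089, 0.046], 0.78), ([0.451, 0.13, 0.104], 0.6)]
0.018 [283.8516 183.9709] [227.2732 208.2881]
0.145 [289.0813 210.8674] [224.3223 174.5863]
0.168 [290.5631 218.4885] [223.7423 167.9618]
0.176 [291.1405 221.4582] [223.5369 165.6169]
```

View pics/d.png

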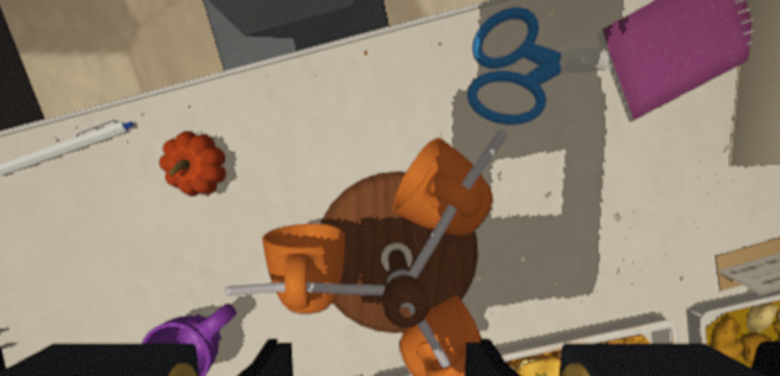

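In the tool's units: 0.111 m / 0.75 = 0.148, 0.0127 m / 0.75 = 0.0169.

Emit:
play_rows([
  [[0, 0.0169, 0.0133, 0, 0, 0], [0, 0.0169, 0.04, 0, 0, 0], [0, 0.0169, 0.0733, 0, 0, 0], [0, 0.0169, 0.1067, 0, 0, 0], [0, 0.0169, 0.1333, 0, 0, 0], [0, 0.0169, 0.148, 0, 0, 0], [0, 0.0169, 0.148, 0, 0, 0], [0, 0.0169, 0.148, 0, 0, 0]],
], fingers=0.06)

```text
time_s: 12.63
position: [0.5078, 0.0879, 0.158]
tcp_rot: [[-0.972, 0.234, -0.002], [0.234, 0.972, 0.0], [0.002, -0.0, -1.0]]
force: [-0.3, 0.2, 0.4]
opening: 0.688
grasp_force: 0.0
```

Emit:
play_rows([
  [[0, 0, 0, 0, 0, 0], [0, 0, 0, 0, 0, 0], [0, 0, 0, 0, 0, 0], [0, 0, 0, 0, 0, 0], [0, 0, 0, 0, 0, 0], [0, 0, 0, 0, 0, 0], [0, 0, 0, 0, 0, 0], [0, 0, 0, 0, 0, 0]],
], fingers=0.015)

```text
time_s: 13.3
position: [0.5087, 0.088, 0.1594]
tcp_rot: [[-0.972, 0.235, 0.001], [0.235, 0.972, 0.001], [-0.001, 0.002, -1.0]]
force: [0.4, 3.5, 3.1]
opening: 0.284
grasp_force: 30.0
```

In the tool's units: -0.026 m / 0.75 = -0.0347, -0.001 m / 0.75 = -0.0013.

Emit:
play_rows([
  [[0, 0, -0.0013, 0, 0, 0], [0, 0, -0.004, 0, 0, 0], [0, 0, -0.008, 0, 0, 0], [0, 0, -0.0133, 0, 0, 0], [0, 0, -0.0187, 0, 0, 0], [0, 0, -0.024, 0, 0, 0], [0, 0, -0.0293, 0, 0, 0], [0, 0, -0.0347, 0, 0, 0]],
])

```text
time_s: 13.97
position: [0.5081, 0.0872, 0.1854]
tcp_rot: [[-0.972, 0.235, 0.0], [0.235, 0.972, -0.0], [-0.0, -0.0, -1.0]]
force: [-0.3, -0.6, -6.7]
opening: 0.284
grasp_force: 30.0
```

In the tool's units: -0.042 m / 0.75 = -0.056, -0.036 m / 0.75 = -0.048.

Emit:
play_rows([
  [[0, 0, -0.0053, 0, 0, 0], [0, 0, -0.012, 0, 0, 0], [0, 0, -0.0187, 0, 0, 0], [0, 0, -0.0253, 0, 0, 0], [0, 0, -0.032, 0, 0, 0], [0, 0, -0.04, 0, 0, 0], [0, 0, -0.048, 0, 0, 0], [0, 0, -0.056, 0, 0, 0]],
])

```text
time_s: 14.63
position: [0.5081, 0.0873, 0.2276]
tcp_rot: [[-0.972, 0.234, 0.0], [0.234, 0.972, -0.0], [-0.0, -0.0, -1.0]]
force: [-0.1, 0.1, -7.3]
opening: 0.284
grasp_force: 30.0
```

In the tool's units: -0.043 m / 0.75 = -0.0573, -0.039 m / 0.75 = -0.052.

Emit:
play_rows([
  [[0, 0, -0.008, 0, 0, 0], [0, 0, -0.016, 0, 0, 0], [0, 0, -0.024, 0, 0, 0], [0, 0, -0.032, 0, 0, 0], [0, 0, -0.04, 0, 0, 0], [0, 0, -0.0467, 0, 0, 0], [0, 0, -0.052, 0, 0, 0], [0, 0, -0.0573, 0, 0, 0]],
])

```text
time_s: 15.3
position: [0.5082, 0.0873, 0.2704]
tcp_rot: [[-0.972, 0.235, 0.0], [0.235, 0.972, -0.0], [-0.0, -0.0, -1.0]]
force: [-0.3, -0.3, -8.2]
opening: 0.282
grasp_force: 30.0
```

Emit:
play_rows([
  [[0, 0, -0.004, 0, 0, 0], [0, 0, -0.008, 0, 0, 0], [0, 0, -0.0107, 0, 0, 0], [0, 0, -0.0133, 0, 0, 0], [0, 0, -0.0147, 0, 0, 0], [0, 0, -0.0147, 0, 0, 0], [0, 0, -0.0147, 0, 0, 0], [0, 0, -0.0147, 0, 0, 0]],
])

```text
time_s: 15.97
position: [0.508, 0.0873, 0.2808]
tcp_rot: [[-0.972, 0.235, -0.001], [0.235, 0.972, 0.0], [0.001, -0.0, -1.0]]
force: [0.0, -0.4, -7.3]
opening: 0.287
grasp_force: 30.0
```

Emit:
play_rows([
  [[0, 0, 0, 0, 0, 0], [0, 0, 0, 0, 0, 0], [0, 0, 0, 0, 0, 0], [0, 0, 0, 0, 0, 0], [0, 0, 0, 0, 0, 0], [0, 0, 0, 0, 0, 0], [0, 0, 0, 0, 0, 0], [0, 0, 0, 0, 0, 0]],
])

```text
time_s: 16.63
position: [0.5082, 0.0873, 0.281]
tcp_rot: [[-0.972, 0.234, -0.0], [0.234, 0.972, 0.0], [0.0, -0.0, -1.0]]
force: [0.6, -0.2, -7.7]
opening: 0.282
grasp_force: 30.0
```

```bash
python3 - <<'E'
from h import *
np.set_printoptions(precision=4,suppress=True)
C=cap('scene');S=cap('side');W=cap('wrist');s=bot.read_state();print(s['position'],s['time_s'],s['force'],s['moment'],s['opening'])
X=(.508,.087,.2);out=[]
for c in(C,S):
    p=proj(c,X).astype(int);out.append(cv2.resize(c['frame'][p[1]-65:p[1]+65,p[0]-65:p[0]+65],(390,390),interpolation=2))
    a=np.linspace(0,6.28,40);q=np.array([proj(c,(.508+.072*np.cos(t),.087+.072*np.sin(t),.122)) for t in a]);print('foot rows pred',q[:,1].max(),'cols',q[:,0].min(),q[:,0].max())
for n in('scene','side','wrist'):
  for k in('tree','cup_a'):
    print(n,k,[(np.round(r['at'],3).tolist(),round(r['confidence'],2)) for r in finder.recognise(n,k)][:5])
cv2.imwrite('pics/e.png',np.hstack(out)[:,:,::-1])
E
```

```text
[0.5082 0.0873 0.281 ] 16.7833 [-0.1722 -0.4403 -7.6115] [ 0.0102 -0.0446 -0.0089] 0.2856528074650764
foot rows pred 196.50875004801364 cols 199.83743641410535 249.6536258529017
foot rows pred 243.1298389651141 cols 172.7393845349607 227.72852354986352
scene tree [([0.488, 0.082, 0.138], 0.72)]
scene cup_a [([0.454, 0.126, 0.189], 0.75), ([0.53, -0.104, 0.042], 0.72), ([0.562, 0.093, 0.22], 0.64), ([0.475, 0.016, 0.21], 0.58)]
side tree [([0.489, 0.087, 0.138], 0.71)]
side cup_a [([0.455, 0.13, 0.204], 0.89), ([0.558, 0.115, 0.212], 0.88), ([0.52, -0.1, 0.044], 0.87), ([0.48, 0.022, 0.196], 0.59)]
wrist tree [([0.497, 0.091, 0.141], 0.69)]
wrist cup_a [([0.524, -0.119, 0.036], 0.91), ([0.57, 0.088, 0.221], 0.88), ([0.474, 0.028, 0.224], 0.82), ([0.452, 0.129, 0.228], 0.77)]
```

View pics/e.png

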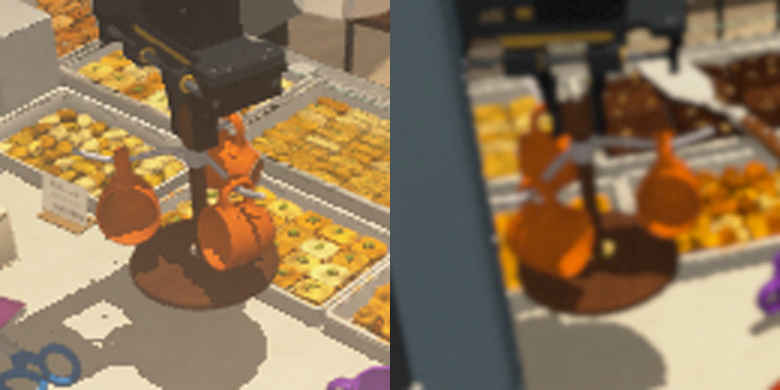

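Emit:
play_rows([
  [[0, 0, 0, 0, 0, 0], [0, 0, 0, 0, 0, 0], [0, 0, 0, 0, 0, 0], [0, 0, 0, 0, 0, 0], [0, 0, 0, 0, 0, 0], [0, 0, 0, 0, 0, 0], [0, 0, 0, 0, 0, 0], [0, 0, 0, 0, 0, 0]],
])

```text
time_s: 17.75
position: [0.5082, 0.0873, 0.281]
tcp_rot: [[-0.972, 0.235, -0.0], [0.235, 0.972, -0.0], [0.0, -0.0, -1.0]]
force: [-0.8, -0.1, -6.8]
opening: 0.285
grasp_force: 30.0
```

Emit:
play_rows([
  [[0, 0, 0, 0, 0, 0], [0, 0, 0, 0, 0, 0], [0, 0, 0, 0, 0, 0], [0, 0, 0, 0, 0, 0], [0, 0, 0, 0, 0, 0], [0, 0, 0, 0, 0, 0], [0, 0, 0, 0, 0, 0], [0, 0, 0, 0, 0, 0]],
])

```text
time_s: 18.42
position: [0.5082, 0.0873, 0.281]
tcp_rot: [[-0.972, 0.235, -0.0], [0.235, 0.972, 0.0], [0.0, 0.0, -1.0]]
force: [-0.2, -0.3, -8.3]
opening: 0.285
grasp_force: 30.0
```

Emit:
play_rows([
  [[0, 0, 0, 0, 0, 0], [0, 0, 0, 0, 0, 0], [0, 0, 0, 0, 0, 0], [0, 0, 0, 0, 0, 0], [0, 0, 0, 0, 0, 0], [0, 0, 0, 0, 0, 0], [0, 0, 0, 0, 0, 0], [0, 0, 0, 0, 0, 0]],
])

```text
time_s: 19.08
position: [0.5082, 0.0873, 0.281]
tcp_rot: [[-0.972, 0.234, 0.0], [0.234, 0.972, 0.0], [-0.0, 0.0, -1.0]]
force: [0.4, -0.1, -7.3]
opening: 0.288
grasp_force: 30.0
```

```bash
python3 -c "
from rig import bot
print(bot.hand_in())"
```

```text
the job is handed in; nothing more can be done
None
```

The cup hangs on the free hook and the tree is held level and still, its foot about 12 cm above the counter, with all three cups hanging; the job was handed in at about 19 s, with no verdict returned.

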